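Move the nut off the punch chest and hold its sprung lid at the set angle

TASK

The big steel hex nut is weighing down the lid of the wooden punch chest: with the lid still shut, take the nut off and set it down flat on the round carving block, half-way between the glass jar and the tin and in line with them. Then raise the chest's sprung lid by its bar handle until the lid lies flush with the slanted steel setting arm beside it, and finish while holding it still there, so that someone can pick out a punch; do not let go. Do not shift the setting arm, and leave the jar, the tin, the mallet and the remote control alone.

Things in the scene. Friction and masses are not known exactly. Their poses are not given: they have to be found in the camera images.
- nut_center (a point): Centre (half-way up) of the loose dark steel hexagon nut, 55 mm across flats, 63.5 mm across corners, 29 mm high, 36 mm bore, about 0.4 kg; z up, flats face its x axis and every 60 degrees from it. It starts lying flat on the shut lid of the chest, behind the bar handle.
- nut: The same nut; origin at the centre of its underside, same axes.
- block_mid (a point): Point on the flat top of the round wooden carving block (fixed log slice, 300 mm across, 50 mm high), at its centre and half-way between the jar and the tin. z up; the jar stands 105 mm from here along +y, the tin 105 mm along -y.
- jar: Loose closed glass jar, 60 mm diameter, 85 mm high, standing on the block; origin at the centre of its underside.
- tin: Loose tin, 60 mm diameter, 85 mm high, standing on the block opposite the jar; origin at the centre of its underside.
- chest: Fixed wooden chest, 200 mm (x) by 220 mm (y) by 90 mm high without its lid; origin at the centre of its underside; -x is its front, towards the robot; z up.
- lid (a joint): Angle of the chest's lid in rad: 0 shut, grows as the front edge rises (up to 1.4). The lid is a wooden board 200 by 220 mm, 12 mm thick, 0.3 kg, top at 102 mm above the table when shut, hinged along the far (+x) edge. A spring hinge and its weight pull it shut: at the bar handle about 4 N when shut, 5 to 7 N at the set angles. It shuts when let go.
- lid_hinge (a point): Middle of the lid's hinge line, at the lid's underside; turns with the lid. The hinge line runs along its y axis; the lid runs from here along its -x, its z is normal to the lid, upward.
- lid_bar (a point): Middle of the lid's steel bar handle, a round bar 12 mm thick and 110 mm long, parallel to the hinge line, on two posts. It lies 170 mm from the hinge along the lid's -x and 52 mm along the lid's z (40 mm above the lid's top). Same axes as lid_hinge.
- setter (a joint): Angle of the setting arm in rad, on the same hinge line and measured like the lid's: the lid is at the mark when both angles are equal. A flat steel bar 12 mm high, 8 mm thick and 205 mm long with a 20 mm ball at its free end, just beside the lid's +y edge (124 mm from the lid's middle). A stiff joint holds it at 0.45 to 0.85 rad; it is not to be moved.
- setter_tip (a point): Centre of the ball at the free end of the setting arm, 210 mm from the hinge line; same axes as the arm, whose length runs along x.
- mallet: Loose wooden mallet lying on the table beyond the work: head a barrel 100 mm long, 68 mm diameter, handle reaching 160 mm from its middle; origin under the head, handle along +x.
- remote: Loose grey remote control, 150 by 48 by 18 mm, lying on the table beyond the work; origin at the centre of its underside, length along x.
Not all that is in view belongs to the job. There is more than one size of the nut; the job needs the middle-sized.

How it is judged:
On the way:
1. the nut stands flat and released on the block, half-way between jar and tin, with the lid still shut (horizontal distance between nut_center and block_mid below 0.02 m and z of nut_center in the frame of block_mid between 0.009 and 0.02 m and angle between nut_center's own z axis and vertical below 0.1 rad and contact force between the fingers and nut below 0.1 N and linear speed of nut below 0.03 m/s and value of joint lid below 0.05 rad), for 0.2 s.
At the end, for the whole second after the job is handed in: The nut lies flat and free on the block within 20 mm of the point half-way between jar and tin, and the gripper's fingers hold the lid still, within 0.09 rad (5 degrees) of the setting arm, which has not been shifted (horizontal distance between nut_center and block_mid below 0.02 m and z of nut_center in the frame of block_mid between 0.009 and 0.02 m and angle between nut_center's own z axis and vertical below 0.1 rad and contact force between the fingers and nut below 0.1 N and linear speed of nut below 0.03 m/s and angle between the x axis of lid_hinge and the x axis of setter_tip, either way round below 0.09 rad and velocity of joint lid between -0.05 and 0.05 rad/s and contact force between the fingers and lid above 1.5 N and distance of setter_tip from where it was at the start of the episode below 0.01 m); the arm keeps its last pose, push and grip.
It fails at once if the lid is raised before the nut is in its place (value of joint lid above 0.1 rad and horizontal distance between nut_center and block_mid above 0.05 m).
It fails at once if the nut is dropped or thrown (contact force between the fingers and nut below 0.1 N and linear speed of nut above 0.5 m/s).
It fails at once if the setting arm is shifted (distance of setter_tip from where it was at the start of the episode above 0.01 m).
It fails at once if the jar or the tin is pushed or tipped (distance of any of jar, tin from where it was at the start of the episode above 0.012 m).
It fails at once if the mallet or the remote control is disturbed (distance of any of mallet, remote from where it was at the start of the episode above 0.03 m).
It also fails if it takes over 64 s, if anything falls off the work surface, if the arm or the gripper's body presses on something with over 40 N, if the wrist force passes 120 N, or if a joint passes its speed limit or range.

ROBOT

A 7-joint arm with a two-finger parallel gripper is mounted at the origin on the work surface. World frame = base frame: x ahead of the robot, y to its left, z up, the work surface at z = 0. Lengths are in m, angles in rad, forces in N, time in s.
With the tool pointing down it reaches from about 0.35 to 0.9 m from the base axis. Payload 19.9 kg.
Tool frame: the origin (TCP) lies midway between the tips of the shut fingers; the grasp point (between the pads) lies arm.grip_point_offset behind it (arm.grip_point_offset is the distance from the TCP to the grasp point, in m); x points along the fingers, z is the direction in which the jaws open and shut, and the axes are right-handed (so a half turn about x gives the same grasp; the last joint's range is limited). The gripper opens to 94 mm and grips with 3 to 60 N. Pads are 16 mm wide; open, the fingers measure 119 mm over their backs; the gripper's body (75 mm by 177 mm) begins 78 mm behind the grasp point.
Start: joints at [1.242, 0.417, -0.01, 1.614, 0.005, 1.111, -0.053], TCP at [0.177, -0.599, 0.205] pointing down, gripper open.
Joint ranges: [-2.81, 2.81], [-0.39, 2.02], [-1.27, 1.25], [0.06, 2.57], [-1.19, 4.33], [0.19, 2], [-2.82, 2.82]. Speed limits (rad/s): [1.89, 1.89, 2.39, 2.39, 3.01, 3.01, 3.01].

INTERFACE

Orientations are given as a rotation vector (axis times angle).
In Python, from plant import arm, viewer gives the robot as it stands.
- The arm moves only by the tool jog_arm, never from a script. Its arguments are lists of equal length, an entry for each row: "xyz": the shift along the tool's x, y, z in mm, a list of three; "roll": the turn about the tool's x in degrees; "gripper": the opening, from 0 (shut) to 1 (fully open). A call has exactly 8 rows; each row is the pose to reach, as a shift and turn from the pose commanded when the call began, along the tool's axes at that moment; what a row does not reach only later rows make up. A row lasts 1/10 s, in which the tool goes at most 50 mm and 8.59 degrees, less where a joint would pass 70% of its speed; a pose out of reach is approached as far as the arm can. A call with a gripper value outside its range is refused whole. The fingers move at their own pace and stop on an object; "squeeze" is the grip in N (left out, the last holds). Time passes only in rows, so rows that repeat a pose let the fingers close, or fill a call up. It gives the time, the measured TCP pose, the force and the opening at its end, in the units of the state.
- arm.get_state(): the state, without advancing time (a new reading comes with each control period).
- viewer.camera(name): name is "scene" or "top"; returns (picture, depth): 384x512x3 uint8, red, green, blue; 384x512 float32, m along the optical axis (not along the pixel's ray), 0 where there is no reading.
- viewer.camera_params(name): a dict with "K" (3x3 intrinsics, pixels), "rvec" (rotation vector, rad) and "tvec" (3), from world to camera coordinates, as OpenCV has them. Camera axes: x right, y down, z forward; pixel columns grow to the right and rows downward; lengths in m; the calibration is good to about 2 mm. A picture is of the moment at which its call begins. camera_params takes no time and is no camera call.
- arm.hand_in(): hands the job in, once; it reports no verdict.
The state is a dict: "time_s": time; "joint_positions": joint angles; "joint_velocities": joint speeds; "effort": joint torques, N m; "ee_pos": TCP position; "tool_rot": TCP orientation; "contact_force": force on the tool from outside, world axes, zero at the start; "moment": the same for the moment, N m; "gripper_width": opening from 0.0 (shut) to 1.0 (fully open).
Only numpy, scipy, OpenCV 4.12 (cv2) and the standard library are available. Lean on these libraries where they do the work, as an engineer would, in place of code of your own. Each camera call takes 0.05 s, during which the arm holds its last target.

## Working session

There is one attempt and no reset: what is moved stays moved. The work goes in short steps, Python scripts to look and compute and a tool call to move; the robot and the scene stay as the last step left them, time stands still between calls to the robot, and variables do not carry over. Pictures are saved under pics/ and viewed, and the job is handed in when it is done.

Besides the shell and the picture viewer there is one more tool, called as a command line: name --pt "numbers of a row" for each row, then --argument value for the rest. jog_arm: Moves the arm, as the interface text tells. Its arguments: {"type":"object","properties":{"xyz":{"type":"array","items":{"type":"array","items":{"type":"number"}}},"roll":{"type":"array","items":{"type":"number"}},"gripper":{"type":"array","items":{"type":"number"}},"squeeze":{"type":"number"}},"required":["xyz","roll","gripper"]}

```bash
mkdir -p pics; ls
cat > h.py <<'E'
import numpy as np, cv2
from plant import arm, viewer
def cam(n):
    p=viewer.camera_params(n); K=np.array(p['K'],float); R=cv2.Rodrigues(np.array(p['rvec'],float))[0]; t=np.array(p['tvec'],float).ravel()
    return K,R,t
def ray(n,u,v):
    K,R,t=cam(n); d=R.T@np.linalg.solve(K,[u,v,1.]); return -R.T@t,d
def onz(n,u,v,z):
    c,d=ray(n,u,v); return c+d*(z-c[2])/d[2]
def pts(n,dep):
    K,R,t=cam(n); h,w=dep.shape; u,v=np.meshgrid(np.arange(w),np.arange(h))
    P=np.stack([(u-K[0,2])/K[0,0]*dep,(v-K[1,2])/K[1,1]*dep,dep],-1)
    return (P-t)@R
def proj(n,X):
    K,R,t=cam(n); p=K@(R@np.array(X)+t); return p[:2]/p[2]
E
python3 - <<'E'
from h import *
for n in ('scene','top'):
    a,d=viewer.camera(n); cv2.imwrite(f'pics/{n}0.png',a[:,:,::-1]); np.save(f'{n}0.npy',d); np.save(f'{n}0i.npy',a)
    K,R,t=cam(n); print(n,K[0,0],-R.T@t, R[2])
print(arm.get_state(), arm.grip_point_offset)
E
```

```text
pics
scene 349.26687356979136 [ 0.93843529 -0.63549541  0.80512445] [-0.36063371  0.63056111 -0.68726707]
top 456.9480663737542 [ 0.47146344 -0.01646383  1.16240706] [ 0.09837275 -0.01309273 -0.99506351]
{'time_s': 0.1, 'joint_positions': array([ 1.2425017 ,  0.41790991, -0.01029265,  1.61412815,  0.00469309,
        1.11069261, -0.05295457]), 'joint_velocities': array([ 2.49747349e-05, -1.38482367e-03,  1.54730316e-03, -1.84769537e-03,
       -1.40830452e-03, -7.22377098e-05,  7.01822938e-04]), 'effort': array([ 2.49240999e-03, -8.52581906e+01,  6.40433785e-01, -4.26693821e+01,
       -4.89386776e-02,  1.61995506e-02, -9.51305594e-06]), 'ee_pos': array([ 0.17668607, -0.59914328,  0.20488466]), 'tool_rot': array([ 0.99598291,  1.33231026, -0.99498922]), 'contact_force': array([ 0.36079129,  0.47491728, -0.14256623]), 'moment': array([-0.01080737,  0.01599511,  0.02444924]), 'gripper_width': 1.0006057288269576} 0.0188
```

View pics/scene0.png

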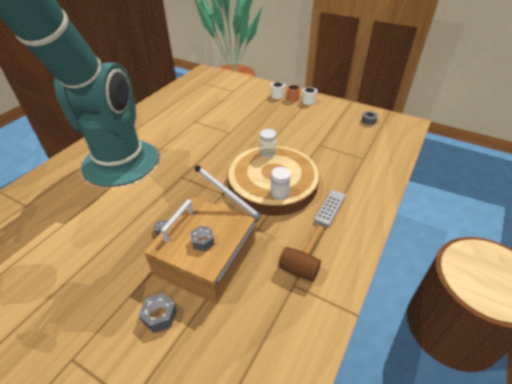

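View pics/top0.png

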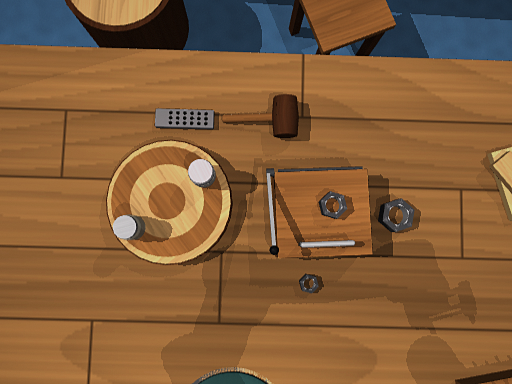

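Candidates for the nut, by top-view pixel:
- Hex nut on the lid at (334,206).
- Larger hex nut on the table at (400,215).
- Smaller hex nut on the table at (311,283).
- The scene view also has a dark ring at (369,118).

The one on the lid behind the bar fits the description. The bar is at (328,244), the setting arm runs from (269,172) to its ball at (274,250), and the jar and tin are at (201,173) and (127,228).

Run:
```python
from h import *
a=np.load('top0i.npy'); d=np.load('top0.npy'); P=pts('top',d)
c=cv2.resize(a[140:300,230:440],None,fx=3.5,fy=3.5,interpolation=cv2.INTER_CUBIC); cv2.imwrite('pics/crop0.png',c[:,:,::-1])
Z=P[...,2]; X=P[...,0];Y=P[...,1]
def blob(zl,zh,u0,u1,v0,v1,name):
    m=np.zeros(Z.shape,np.uint8); m[v0:v1,u0:u1]=((Z>zl)&(Z<zh))[v0:v1,u0:u1]
    n,l,s,ce=cv2.connectedComponentsWithStats(m)
    for i in range(1,n):
        if s[i,4]>15:
            q=P[l==i]; r=cv2.minAreaRect(q[:,:2].astype(np.float32)); print(name,s[i,4],ce[i].round(1),q.mean(0).round(4),'med z',np.median(q[:,2]).round(4),'rect',np.round(r[0],4),np.round(r[1],4),round(r[2],1))
blob(.118,.14,310,360,180,232,'nut')
blob(.02,.04,370,430,190,240,'bignut'); blob(.005,.04,290,330,265,300,'small')
blob(.125,.16,100,240,140,270,'jt')
blob(.04,.06,90,250,130,280,'block')
blob(.095,.108,255,380,150,265,'lid')
blob(.135,.16,295,370,230,255,'bar')
blob(.12,.3,255,285,160,265,'set')
for v in range(168,258,5):
    print(v,[ (u,round(float(X[v,u]),3),round(float(Y[v,u]),3),round(float(Z[v,u]),3)) for u in range(268,276,2)])
```

```text
nut 363 [333.  204.2] [ 0.5435 -0.2159  0.1304] med z 0.1309 rect [ 0.5436 -0.2162] [0.0614 0.055 ] 75.8
bignut 397 [396.3 214.1] [ 0.53   -0.3918  0.0352] med z 0.0373 rect [ 0.5286 -0.3934] [0.0739 0.0825] 20.4
small 199 [308.5 283. ] [ 0.3548 -0.1782  0.0208] med z 0.0224 rect [ 0.3547 -0.1782] [0.0459 0.0425] 14.9
jt 493 [200.2 170.8] [0.6106 0.0871 0.1355] med z 0.1358 rect [0.6115 0.0874] [0.0543 0.0565] 46.8
jt 462 [124.6 226.5] [0.4805 0.2507 0.1358] med z 0.1358 rect [0.4805 0.2512] [0.0513 0.0518] 2.1
block 11033 [169.2 201.9] [0.5442 0.1679 0.0514] med z 0.0514 rect [0.5458 0.1703] [0.3037 0.3048] 1.5
lid 7395 [321.2 211.3] [ 0.5286 -0.1941  0.1025] med z 0.1026 rect [ 0.5298 -0.1886] [0.2094 0.2387] 3.7
lid 154 [332.4 204.5] [ 0.5447 -0.2198  0.1029] med z 0.1029 rect [ 0.5447 -0.2199] [0.0309 0.0304] 2.7
bar 292 [327.5 243.1] [ 0.4558 -0.2013  0.1469] med z 0.1469 rect [ 0.4557 -0.2011] [0.0119 0.1195] 3.7
set 318 [271.7 221.8] [ 0.5002 -0.0748  0.1748] med z 0.1763 rect [ 0.5125 -0.0761] [0.1625 0.0168] 2.4
168 [(268, 0.626, -0.068, 0.103), (270, 0.626, -0.072, 0.104), 
[... 1400 characters left out ...]
.076, 0.002), (270, 0.488, -0.081, 0.001), (272, 0.485, -0.075, 0.187), (274, 0.485, -0.08, 0.183)]
233 [(268, 0.475, -0.077, 0.0), (270, 0.475, -0.081, 0.005), (272, 0.475, -0.075, 0.195), (274, 0.475, -0.08, 0.189)]
238 [(268, 0.462, -0.077, 0.003), (270, 0.463, -0.082, 0.002), (272, 0.464, -0.075, 0.195), (274, 0.464, -0.079, 0.196)]
243 [(268, 0.45, -0.077, 0.001), (270, 0.45, -0.082, 0.001), (272, 0.454, -0.075, 0.202), (274, 0.454, -0.079, 0.202)]
248 [(268, 0.437, -0.078, -0.002), (270, 0.444, -0.071, 0.209), (272, 0.444, -0.075, 0.213), (274, 0.444, -0.079, 0.212)]
253 [(268, 0.425, -0.078, 0.002), (270, 0.425, -0.083, 0.001), (272, 0.433, -0.075, 0.209), (274, 0.434, -0.079, 0.211)]
```

Run:
```python
from h import *
a=np.load('scene0i.npy')
c=cv2.resize(a[120:340,130:330],None,fx=2.7,fy=2.7,interpolation=cv2.INTER_CUBIC); cv2.imwrite('pics/crop1.png',c[:,:,::-1])
```

```text
(no output)
```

View pics/crop0.png

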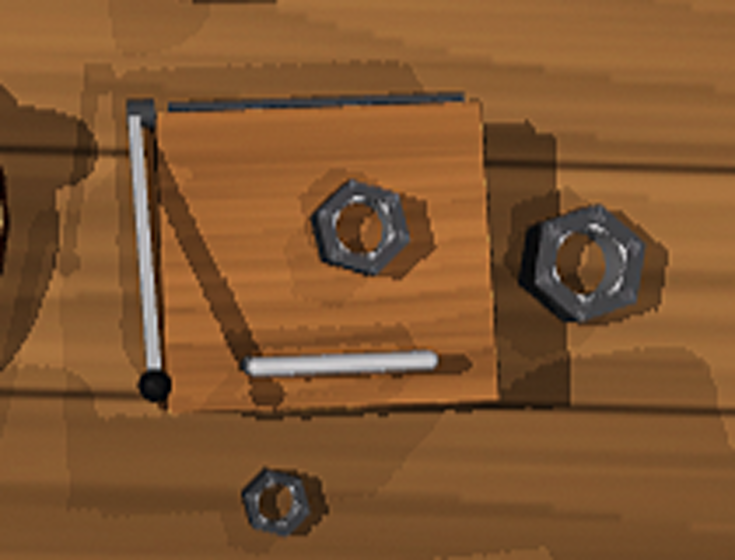

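View pics/crop1.png

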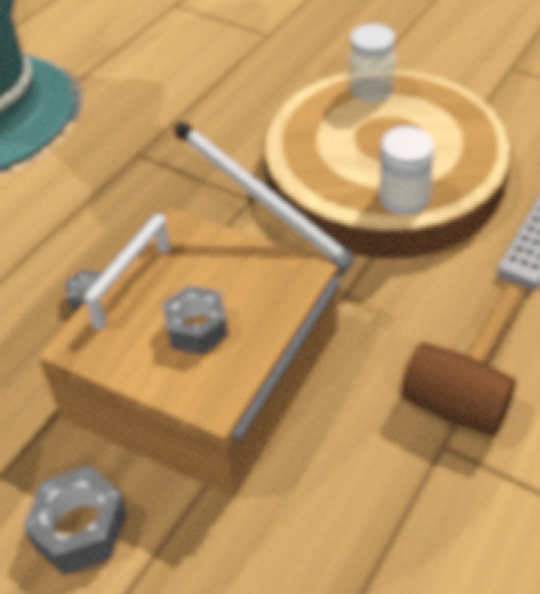

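The crops settle the nut: the hex nut on the lid, crop pixel (361,228), measures about 55 × 61 mm and is the middle-sized one. Next I'll get its flat direction, the arm's angle and the tool axes.

Run:
```python
from h import *
d=np.load('top0.npy'); P=pts('top',d); Z=P[...,2]
m=np.zeros(Z.shape,bool); m[180:232,310:360]=True
q=P[m&(Z>.127)&(Z<.137)][:,:2]
best=[]
for g in range(0,60,2):
    w=[]
    for k in range(3):
        s=q@np.array([np.cos(np.radians(g+60*k)),np.sin(np.radians(g+60*k))]); w.append(np.ptp(s))
    best.append((sum(w),g,np.round(w,4)))
best.sort(key=lambda b:b[0]); print(best[:5])
a=np.load('top0i.npy')
# ray cast corners: check orientation with hull
h=cv2.convexHull(q.astype(np.float32)); print(cv2.minEnclosingCircle(h))
print(cv2.approxPolyDP(h,.005,True).round(4).reshape(-1,2))
# setter
m=np.zeros(Z.shape,bool); m[174:242,266:276]=True
X=P[...,0];Y=P[...,1]
s=P[m&(Z>.1)&(Z<.21)&(abs(Z-(.09+(.626-X)*.594))<.02)&(Y>-.082)]
c=s.mean(0); v=np.linalg.svd(s-c)[2][0]; v*=-np.sign(v[0]); print('setter',len(s),c,v,'ang',np.arctan2(v[2],np.hypot(v[0],v[1])),'yaw',np.degrees(np.arctan2(-v[1],-v[0])))
R=cv2.Rodrigues(arm.get_state()['tool_rot'])[0]; print(R.round(3)); print('zdir',np.degrees(np.arctan2(R[1,2],R[0,2])))
b=P[230:255,295:370].reshape(-1,3); b=b[(b[:,2]>.135)&(b[:,2]<.16)]; vb=np.linalg.svd(b-b.mean(0))[2][0]; print('bar',b.mean(0),vb, np.ptp(b@vb))
for n in ('mallet',):
    pass
```

```text
[(np.float64(0.16545024642533127), 44, array([0.0548, 0.0555, 0.0551])), (np.float64(0.1661434987849472), 46, array([0.0555, 0.0557, 0.0549])), (np.float64(0.16620605342949632), 42, array([0.0546, 0.0559, 0.0557])), (np.float64(0.1680828705695913), 48, array([0.0563, 0.0561, 0.0557])), (np.float64(0.16824036918816854), 40, array([0.0555, 0.0566, 0.0562]))]
((0.5438361763954163, -0.2165098339319229), 0.030675632879137993)
[[ 0.5734 -0.2086]
 [ 0.5548 -0.1888]
 [ 0.5389 -0.1891]
 [ 0.521  -0.1984]
 [ 0.5148 -0.2251]
 [ 0.5334 -0.2452]
 [ 0.5607 -0.2408]]
setter 273 [ 0.53306992 -0.07291611  0.15484057] [-0.85458854 -0.04754689  0.51712447] ang 0.543487909850455 yaw 3.1844919293948535
[[-0.     0.959  0.283]
 [ 0.001  0.283 -0.959]
 [-1.    -0.    -0.001]]
zdir -73.56553481083093
bar [ 0.45581083 -0.20134593  0.14694851] [-0.06555336  0.99784702 -0.00202081] 0.1195391286184952
```

```bash
cat >> h.py <<'E'
def shift(goal,zang=None):
    s=arm.get_state(); R=cv2.Rodrigues(s['tool_rot'])[0]; z=np.degrees(np.arctan2(R[1,2],R[0,2]))
    print('t',round(s['time_s'],2),'tcp',s['ee_pos'].round(4),'zdir',z.round(2),'F',s['contact_force'].round(1),'w',round(s['gripper_width'],3),'q',s['joint_positions'].round(2))
    print('shift mm',(R.T@(np.array(goal)-s['ee_pos'])*1000).round(1), 'roll', None if zang is None else (z-zang))
E
python3 -c "
from h import *
shift([.5437,-.2164,.255],-75.5)"
```

```text
t 0.1 tcp [ 0.1767 -0.5991  0.2049] zdir -73.57 F [ 0.4  0.5 -0.1] w 1.001 q [ 1.24  0.42 -0.01  1.61  0.    1.11 -0.05]
shift mm [ -49.9  460.3 -263.3] roll 1.9344651891690745
```

jog_arm --pt "-30 20 -10" --pt "-50 60 -34" --pt "-50 100 -57" --pt "-50 143 -82" --pt "-50 186 -106" --pt "-50 229 -131" --pt "-50 272 -155" --pt "-50 310 -177" --roll '[0,2,2,2,2,2,2,2]' --gripper '[1,1,1,1,1,1,1,1]'

```text
time_s: 0.9
ee_pos: [0.4254, -0.3398, 0.2554]
tool_rot: [1.021, 1.318, -1.021]
contact_force: [1.4, -1.0, -0.7]
gripper_width: 1.007
```

```bash
python3 -c "
from h import *
shift([.5437,-.2164,.255],-75.5)"
```

```text
t 0.9 tcp [ 0.4254 -0.3398  0.2554] zdir -75.52 F [ 1.4 -1.  -0.7] w 1.007 q [ 0.78  0.23 -0.19  1.75  0.05  1.16 -0.74]
shift mm [  0.4 145.4 -89.9] roll -0.0220155286002921
```

jog_arm --pt "0 40 -23" --pt "0 80 -46" --pt "0 115 -67" --pt "0 140 -80" --pt "0 148 -86" --pt "0 148 -86" --pt "0 148 -86" --pt "0 148 -86" --roll '[0,0,0,0,0,0,0,0]' --gripper '[1,1,1,1,1,1,1,1]'

```text
time_s: 1.7
ee_pos: [0.545, -0.2233, 0.2555]
tool_rot: [1.023, 1.317, -1.024]
contact_force: [-1.2, -1.1, -0.6]
gripper_width: 0.998
```

```bash
python3 -c "
from h import *
shift([.5437,-.2164,.107],-75.5)"
```

```text
t 1.7 tcp [ 0.545  -0.2233  0.2555] zdir -75.69 F [-1.2 -1.1 -0.6] w 0.998 q [ 0.56  0.32 -0.28  1.64  0.09  1.19 -1.06]
shift mm [148.4   0.5  -7. ] roll -0.1852878670569993
```

jog_arm --pt "30 0 -7" --pt "70 0 -7" --pt "105 0 -7" --pt "125 0 -7" --pt "135 0 -7" --pt "142 0 -7" --pt "147 0 -7" --pt "147 0 -7" --roll '[0,0,0,0,0,0,0,0]' --gripper '[1,1,1,1,1,1,1,1]'

```text
time_s: 2.5
ee_pos: [0.5443, -0.2153, 0.1087]
tool_rot: [1.022, 1.317, -1.022]
contact_force: [-0.9, 0.9, 0.2]
gripper_width: 0.998
```

Run:
```python
from h import *
shift([.5437,-.2164,.107],-75.5)
for n,(v0,v1,u0,u1) in {'top':(120,300,200,440),'scene':(120,340,100,330)}.items():
    a,d=viewer.camera(n); cv2.imwrite(f'pics/{n}1.png',cv2.resize(a[v0:v1,u0:u1],None,fx=2.6,fy=2.6,interpolation=cv2.INTER_CUBIC)[:,:,::-1])
```

```text
t 2.5 tcp [ 0.5443 -0.2153  0.1087] zdir -75.58 F [-0.9  0.9  0.2] w 0.998 q [ 0.53  0.47 -0.26  1.79  0.15  0.9  -1.12]
shift mm [ 1.7 -0.9  0.9] roll -0.08270585098040328
```

View pics/scene1.png

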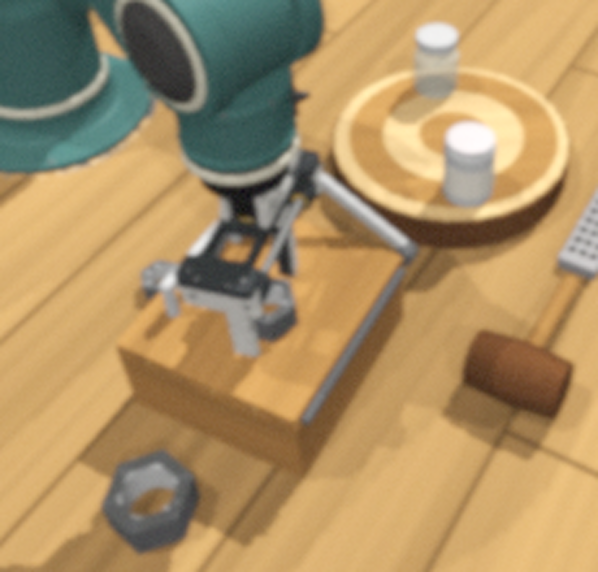

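The fingers straddle the nut at crop pixel (277,312), well clear of the bar and the setting arm. I'll close them now.

jog_arm --pt "2 0 0" --pt "2 0 0" --pt "2 0 0" --pt "2 0 0" --pt "2 0 0" --pt "2 0 0" --pt "2 0 0" --pt "2 0 0" --roll '[0,0,0,0,0,0,0,0]' --gripper '[0.7,0.5,0.4,0.4,0.4,0.4,0.4,0.4]' --squeeze 40

```text
time_s: 3.4
ee_pos: [0.5443, -0.2151, 0.1065]
tool_rot: [1.022, 1.318, -1.022]
contact_force: [-0.1, -1.6, 1.1]
gripper_width: 0.578
```

```bash
python3 -c "
from h import *
shift([.5437,-.2164,.257],-75.5)"
```

```text
t 3.4 tcp [ 0.5443 -0.2151  0.1065] zdir -75.57 F [-0.1 -1.6  1.1] w 0.578 q [ 0.53  0.47 -0.26  1.79  0.15  0.89 -1.12]
shift mm [-150.5   -0.9    1.1] roll -0.07107522230842278
```

jog_arm --pt "-6 0 0" --pt "-20 0 0" --pt "-45 0 0" --pt "-75 0 0" --pt "-110 0 0" --pt "-135 0 0" --pt "-150 0 0" --pt "-150 0 0" --roll '[0,0,0,0,0,0,0,0]' --gripper '[0.4,0.4,0.4,0.4,0.4,0.4,0.4,0.4]'

```text
time_s: 4.2
ee_pos: [0.545, -0.2151, 0.2594]
tool_rot: [1.022, 1.314, -1.02]
contact_force: [-0.6, 0.3, -4.0]
gripper_width: 0.586
```

Run:
```python
from h import *
shift([.5455,.1695,.257],-75.5)
a,d=viewer.camera('scene'); cv2.imwrite('pics/scene2.png',a[:,:,::-1])
```

```text
t 4.2 tcp [ 0.545  -0.2151  0.2594] zdir -75.56 F [-0.6  0.3 -4. ] w 0.586 q [ 0.55  0.31 -0.28  1.65  0.09  1.19 -1.07]
shift mm [   1.9   96.4 -372.4] roll -0.05645083244189664
```

View pics/scene2.png

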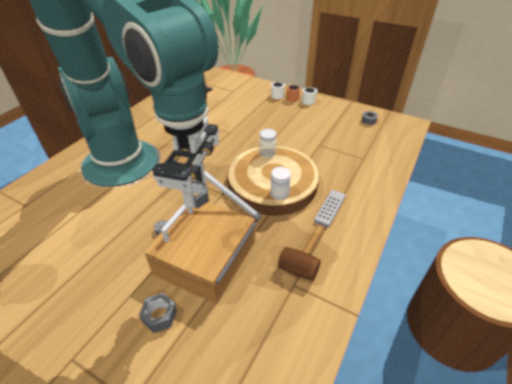

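jog_arm --pt "0 5 -20" --pt "0 16 -60" --pt "0 28 -105" --pt "0 40 -150" --pt "0 51 -195" --pt "0 63 -240" --pt "0 74 -285" --pt "0 83 -320" --roll '[0,0,0,0,0,0,0,0]' --gripper '[0.4,0.4,0.4,0.4,0.4,0.4,0.4,0.4]'

```text
time_s: 5.05
ee_pos: [0.5437, 0.1184, 0.2556]
tool_rot: [1.02, 1.32, -1.021]
contact_force: [0.7, -0.8, -3.0]
gripper_width: 0.581
```

jog_arm --pt "0 6 -25" --pt "0 11 -42" --pt "0 13 -52" --pt "0 13 -52" --pt "0 13 -52" --pt "0 13 -52" --pt "0 13 -52" --pt "0 13 -52" --roll '[0,0,0,0,0,0,0,0]' --gripper '[0.4,0.4,0.4,0.4,0.4,0.4,0.4,0.4]'

```text
time_s: 5.85
ee_pos: [0.5446, 0.1685, 0.2565]
tool_rot: [1.022, 1.317, -1.022]
contact_force: [-0.6, -0.1, -3.7]
gripper_width: 0.579
```

Run:
```python
from h import *
shift([.5455,.1695,.0555],-75.5)
for n in('top','scene'):
  a,d=viewer.camera(n); cv2.imwrite(f'pics/{n}3.png',a[:,:,::-1])
```

```text
t 5.85 tcp [0.5446 0.1685 0.2565] zdir -75.62 F [-0.6 -0.1 -3.7] w 0.579 q [ 0.04  0.31 -0.49  1.68  0.15  1.19 -1.81]
shift mm [201.    1.1  -0.7] roll -0.11787478852610889
```

View pics/scene3.png

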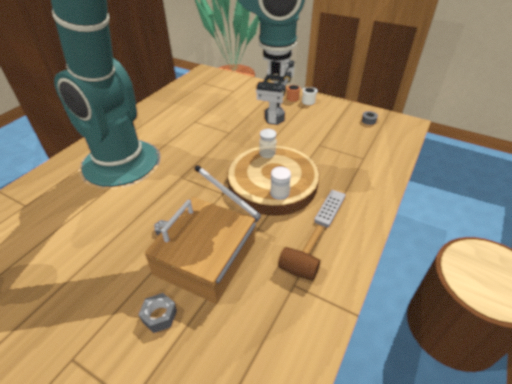

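The nut is in the grip above the block at scene pixel (273,115), and the jar and tin haven't moved. I'll lower it.

jog_arm --pt "30 0 0" --pt "70 0 0" --pt "110 0 0" --pt "145 0 0" --pt "170 0 0" --pt "185 0 0" --pt "192 0 0" --pt "192 0 0" --roll '[0,0,0,0,0,0,0,0]' --gripper '[0.4,0.4,0.4,0.4,0.4,0.4,0.4,0.4]'

```text
time_s: 6.75
ee_pos: [0.5446, 0.1692, 0.0644]
tool_rot: [1.022, 1.318, -1.022]
contact_force: [-0.0, -0.3, -3.2]
gripper_width: 0.582
```

jog_arm --pt "2 1 0" --pt "4 1 0" --pt "6 1 0" --pt "8 1 0" --pt "9 1 0" --pt "10 1 0" --pt "10 1 0" --pt "10 1 0" --roll '[0,0,0,0,0,0,0,0]' --gripper '[0.4,0.4,0.4,0.4,0.4,0.4,0.4,0.4]'

```text
time_s: 7.55
ee_pos: [0.5455, 0.1694, 0.0547]
tool_rot: [1.022, 1.318, -1.022]
contact_force: [-2.0, -1.8, 3.3]
gripper_width: 0.583
```

Run:
```python
from h import *
shift([.5455,.1695,.0545],-75.5)
a,d=viewer.camera('scene'); cv2.imwrite('pics/scene4.png',cv2.resize(a[60:230,190:350],None,fx=3.3,fy=3.3)[:,:,::-1])
```

```text
t 7.55 tcp [0.5455 0.1694 0.0547] zdir -75.57 F [-2.  -1.8  3.3] w 0.583 q [-0.03  0.55 -0.42  1.85  0.3   0.8  -1.92]
shift mm [ 0.2  0.  -0.1] roll -0.0685459829830819
```

View pics/scene4.png

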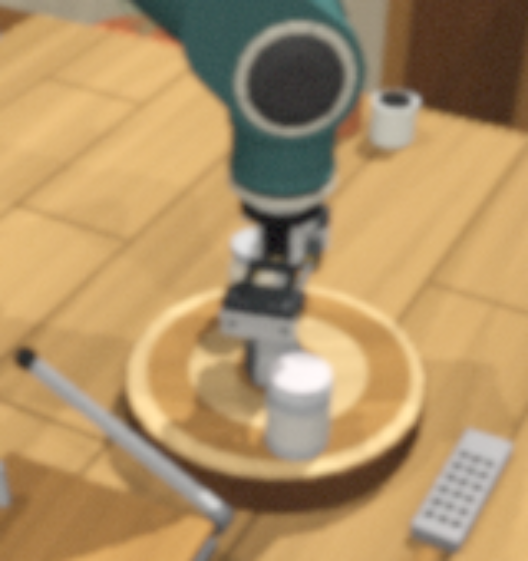

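The upward force of 3.3 N shows the nut is resting on the block. I'll release it gently.

jog_arm --pt "0 0 0" --pt "0 0 0" --pt "0 0 0" --pt "0 0 0" --pt "0 0 0" --pt "0 0 0" --pt "0 0 0" --pt "0 0 0" --roll '[0,0,0,0,0,0,0,0]' --gripper '[0.62,0.66,0.7,0.75,0.78,0.8,0.8,0.8]'

```text
time_s: 8.4
ee_pos: [0.5454, 0.1694, 0.0544]
tool_rot: [1.022, 1.318, -1.022]
contact_force: [0.1, -0.8, -0.3]
gripper_width: 0.797
```

jog_arm --pt "-10 0 0" --pt "-25 0 0" --pt "-45 0 0" --pt "-80 0 0" --pt "-120 0 0" --pt "-165 0 0" --pt "-205 0 0" --pt "-225 0 0" --roll '[0,0,0,0,0,0,0,0]' --gripper '[0.8,0.8,0.8,0.8,0.8,0.8,0.8,0.8]'

```text
time_s: 9.2
ee_pos: [0.546, 0.17, 0.2847]
tool_rot: [1.024, 1.315, -1.017]
contact_force: [-0.2, 1.1, -1.0]
gripper_width: 0.799
```

Run:
```python
from h import *
shift([.4558,-.2013,.28],3.6)
a,d=viewer.camera('scene'); cv2.imwrite('pics/scene5.png',a[:,:,::-1])
P=pts('scene',d); Z=P[...,2]; q=P[(abs(P[...,0]-.545)<.04)&(abs(P[...,1]-.169)<.04)&(Z>.072)&(Z<.09)]
print(len(q),q.mean(0) if len(q) else 0, np.median(q[:,2]) if len(q) else 0, (q.max(0)+q.min(0))/2 )
```

```text
t 9.2 tcp [0.546  0.17   0.2847] zdir -75.54 F [-0.2  1.1 -1. ] w 0.799 q [ 0.04  0.29 -0.49  1.64  0.14  1.24 -1.8 ]
shift mm [   3.7 -180.   337. ] roll -79.14399925767789
108 [0.54193892 0.16986019 0.07817385] 0.07872457198175917 [0.54621607 0.16719735 0.07755351]
```

View pics/scene5.png

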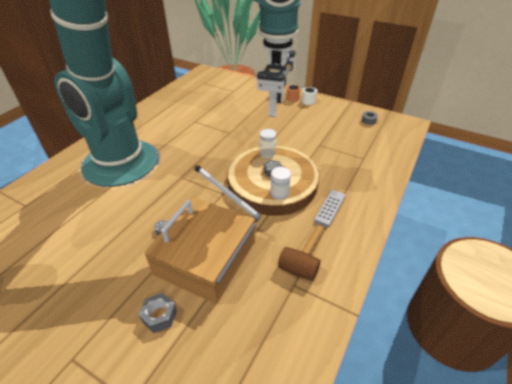

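The nut lies flat at scene pixel (272,169), between the jar and the tin. Its top is at z ≈ 0.079 and its centre about (0.546, 0.168). On to the bar.

jog_arm --pt "0 -10 20" --pt "0 -28 55" --pt "0 -50 95" --pt "0 -72 135" --pt "0 -93 175" --pt "0 -114 215" --pt "0 -136 255" --pt "0 -155 290" --roll '[-4,-12,-20,-28,-36,-44,-52,-60]' --gripper '[0.8,0.7,0.6,0.6,0.6,0.6,0.6,0.6]'

```text
time_s: 10.05
ee_pos: [0.4725, -0.1312, 0.2806]
tool_rot: [0.285, 1.551, -0.286]
contact_force: [0.9, -0.4, 0.3]
gripper_width: 0.6
```

Run:
```python
from h import *
shift([.4558,-.2013,.28],3.6)
```

```text
t 10.05 tcp [ 0.4725 -0.1312  0.2806] zdir -20.84 F [ 0.9 -0.4  0.3] w 0.6 q [ 0.58  0.12 -0.41  1.83  0.05  1.19 -0.21]
shift mm [  0.6 -71.4   9.3] roll -24.438204222838475
```

jog_arm --pt "0 -25 1" --pt "0 -45 1" --pt "0 -53 2" --pt "0 -53 2" --pt "0 -53 2" --pt "0 -53 2" --pt "0 -53 2" --pt "0 -53 2" --roll '[-8,-15,-19,-19,-19,-19,-19,-19]' --gripper '[0.6,0.6,0.6,0.6,0.6,0.6,0.6,0.6]'

```text
time_s: 10.85
ee_pos: [0.4561, -0.1797, 0.2795]
tool_rot: [0.029, 1.571, -0.029]
contact_force: [0.1, -0.5, -0.9]
gripper_width: 0.6
```

Run:
```python
from h import *
shift([.4558,-.2013,.123],3.6)
a,d=viewer.camera('scene'); cv2.imwrite('pics/scene6.png',a[:,:,::-1])
```

```text
t 10.85 tcp [ 0.4561 -0.1797  0.2795] zdir -2.14 F [ 0.1 -0.5 -0.9] w 0.6 q [ 0.67  0.12 -0.39  1.83  0.05  1.19  0.23]
shift mm [156.5 -21.6   0.5] roll -5.743265079304738
```

View pics/scene6.png

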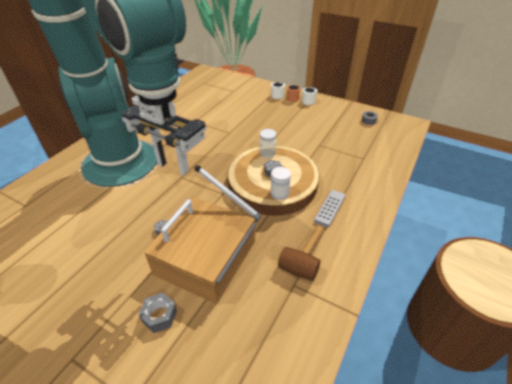

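jog_arm --pt "5 -15 0" --pt "20 -22 0" --pt "50 -22 0" --pt "85 -22 0" --pt "115 -22 0" --pt "140 -22 0" --pt "152 -22 0" --pt "155 -22 0" --roll '[-4,-5.7,-5.7,-5.7,-5.7,-5.7,-5.7,-5.7]' --gripper '[0.6,0.6,0.6,0.6,0.6,0.6,0.6,0.6]'

```text
time_s: 11.7
ee_pos: [0.4548, -0.2018, 0.1236]
tool_rot: [-0.048, 1.572, 0.049]
contact_force: [0.8, -0.1, 0.2]
gripper_width: 0.598
```

Run:
```python
from h import *
shift([.4558,-.2013,.123],3.6)
for n,(v0,v1,u0,u1) in {'scene':(120,340,100,330)}.items():
    a,d=viewer.camera(n); cv2.imwrite(f'pics/{n}7.png',cv2.resize(a[v0:v1,u0:u1],None,fx=2.6,fy=2.6,interpolation=cv2.INTER_CUBIC)[:,:,::-1])
```

```text
t 11.7 tcp [ 0.4548 -0.2018  0.1236] zdir 3.55 F [ 0.8 -0.1  0.2] w 0.598 q [ 0.67  0.32 -0.36  1.99  0.15  0.86  0.29]
shift mm [0.6 0.4 1. ] roll -0.05251320924129654
```

View pics/scene7.png

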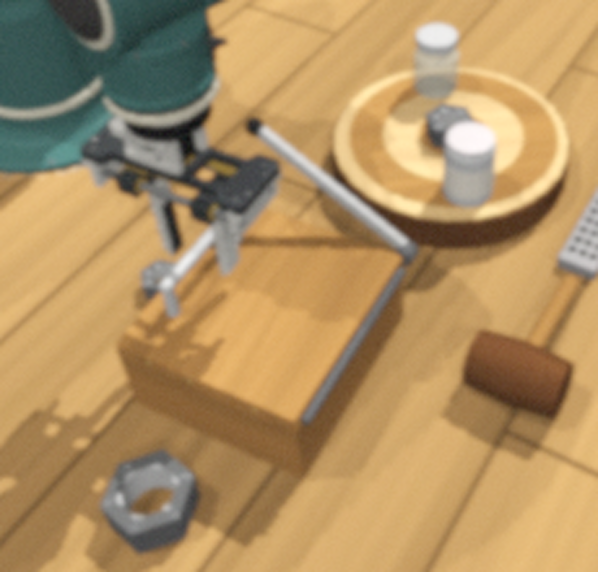

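The fingers straddle the bar around crop pixel (205,250), and the nut sits on the block at (447,122). I'll close on the bar.

jog_arm --pt "0 0 1" --pt "0 0 1" --pt "0 0 1" --pt "0 0 1" --pt "0 0 1" --pt "0 0 1" --pt "0 0 1" --pt "0 0 1" --roll '[0,0,0,0,0,0,0,0]' --gripper '[0.4,0.25,0.1,0,0,0,0,0]' --squeeze 35

```text
time_s: 12.55
ee_pos: [0.4557, -0.2021, 0.1244]
tool_rot: [-0.048, 1.571, 0.049]
contact_force: [-5.2, -0.1, 3.6]
gripper_width: 0.119
```

Run:
```python
from h import *
shift([.4558,-.2013,.123],3.6)
# arc in tool mm
th0=0
for th in np.arange(.068,.56,.068):
    c,s=np.cos(th),np.sin(th); dx=-.17*c+.052*s+.17; dz=.17*s+.052*c-.052
    print(round(th,3),round(-dz*1000,1),round(dx*1000,1))
```

```text
t 12.55 tcp [ 0.4557 -0.2021  0.1244] zdir 3.53 F [-5.2 -0.1  3.6] w 0.119 q [ 0.67  0.32 -0.36  1.99  0.15  0.86  0.29]
shift mm [1.4 0.8 0.2] roll -0.06567772818497097
0.068 -11.4 3.9
0.136 -22.6 8.6
0.204 -33.4 14.1
0.272 -43.8 20.2
0.34 -53.7 27.1
0.408 -63.2 34.6
0.476 -72.1 42.7
0.544 -80.5 51.5
```

Gripped: the opening reads 0.119, about 11 mm. Now I'll raise it slowly along the arc, half-way first.

jog_arm --pt "-3 0 1" --pt "-8 0 3" --pt "-14 0 5" --pt "-20 0 7.5" --pt "-26 0 10.5" --pt "-32 0 13.5" --pt "-38 0 17" --pt "-44 0 20" --roll '[0,0,0,0,0,0,0,0]' --gripper '[0,0,0,0,0,0,0,0]'

```text
time_s: 13.35
ee_pos: [0.4749, -0.2008, 0.1683]
tool_rot: [-0.048, 1.573, 0.049]
contact_force: [-6.6, -0.7, -3.2]
gripper_width: 0.116
```

Run:
```python
from h import *
shift([.4557+.0515,-.2021,.1244+.0805],3.6)
a,d=viewer.camera('scene'); cv2.imwrite('pics/scene8.png',a[:,:,::-1])
```

```text
t 13.35 tcp [ 0.4749 -0.2008  0.1683] zdir 3.52 F [-6.6 -0.7 -3.2] w 0.116 q [ 0.66  0.29 -0.37  1.91  0.13  0.97  0.29]
shift mm [-36.7  -3.2  32. ] roll -0.07670527085028356
```

View pics/scene8.png

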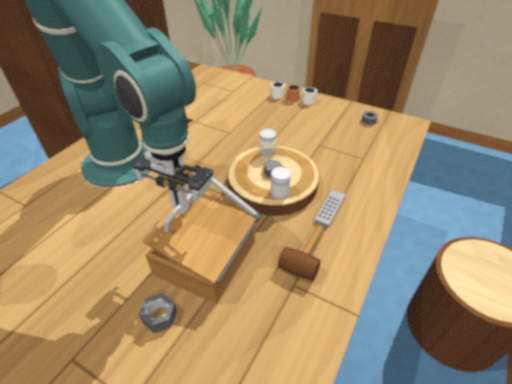

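The lid is rising with the bar; scene pixel (180,215) is the gripped bar. I'll finish the arc.

jog_arm --pt "-5 0 3.5" --pt "-11 0 8" --pt "-17 0 13" --pt "-23 0 18" --pt "-29 0 24" --pt "-34 0 29" --pt "-36.5 0 31.5" --pt "-36.5 0 31.5" --roll '[0,0,0,0,0,0,0,0]' --gripper '[0,0,0,0,0,0,0,0]'

```text
time_s: 14.2
ee_pos: [0.5047, -0.199, 0.2056]
tool_rot: [-0.048, 1.577, 0.048]
contact_force: [-33.2, 2.6, 24.4]
gripper_width: 0.113
```

Run:
```python
from h import *
shift([.4557+.0515,-.2021,.1244+.0805],3.6)
for n,(v0,v1,u0,u1) in {'scene':(110,330,100,340),'top':(130,330,90,440)}.items():
    a,d=viewer.camera(n); np.save(n+'9.npy',d); np.save(n+'9i.npy',a); cv2.imwrite(f'pics/{n}9.png',cv2.resize(a[v0:v1,u0:u1],None,fx=2.25,fy=2.25,interpolation=cv2.INTER_CUBIC)[:,:,::-1])
```

```text
t 14.2 tcp [ 0.5047 -0.199   0.2056] zdir 3.5 F [-33.2   2.6  24.4] w 0.113 q [ 0.63  0.3  -0.38  1.8   0.13  1.07  0.27]
shift mm [ 0.7 -3.2  2.3] roll -0.10341886502677378
```

View pics/scene9.png

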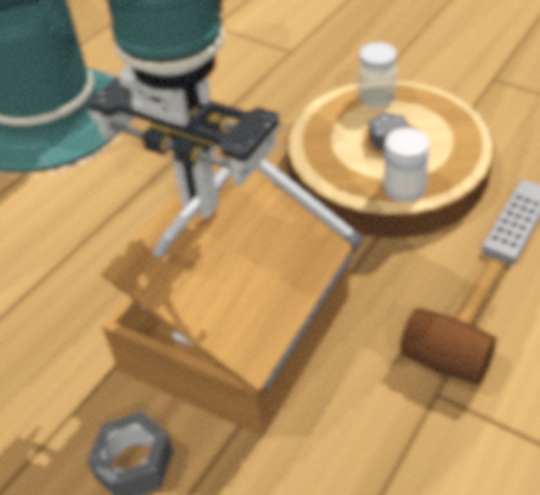

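View pics/top9.png

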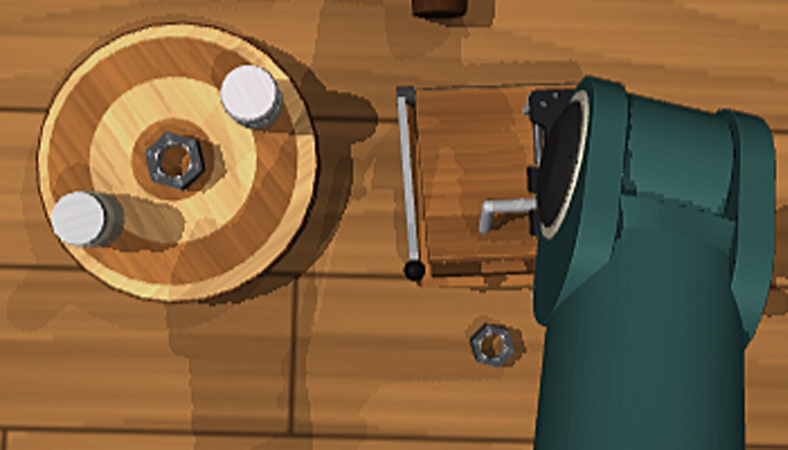

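Run:
```python
from h import *
d=np.load('top9.npy'); P=pts('top',d); X,Y,Z=P[...,0],P[...,1],P[...,2]
def line(q,n):
    c=np.median(q,0)
    for k in range(4):
        A=np.c_[q[:,0],q[:,1],np.ones(len(q))]; s=np.linalg.lstsq(A,q[:,2],rcond=None)[0]; r=q[:,2]-A@s; q=q[abs(r)<.006]
    print(n,len(q),s,'ang',np.arctan(np.hypot(s[0],s[1])))
q=P[172:242,282:325].reshape(-1,3); q=q[(q[:,2]>.1)&(q[:,2]<.19)&(q[:,1]>-.19)&(abs(q[:,2]-(.102+(.626-q[:,0])*.6))<.02)]
line(q,'lid')
m=np.zeros(Z.shape,bool); m[174:242,266:276]=True
for f in ('top0.npy','top9.npy'):
    p=pts('top',np.load(f)); s=p[m]; s=s[(abs(s[:,2]-(.09+(.626-s[:,0])*.594))<.02)&(s[:,1]>-.082)&(s[:,2]>.1)]
    c=s.mean(0); v=np.linalg.svd(s-c)[2][0]; print(f,'setter',len(s),np.arctan2(abs(v[2]),np.hypot(v[0],v[1])))
    b=p[242:258,266:280].reshape(-1,3); b=b[b[:,2]>.2]; print('ball',b.mean(0),len(b))
q=P[185:235,150:190].reshape(-1,3); q=q[(q[:,2]>.073)&(q[:,2]<.09)]; print('nut',np.array(cv2.minEnclosingCircle(q[:,:2].astype(np.float32))[0]),np.median(q[:,2]))
for u0,u1,v0,v1 in((180,225,150,195),(105,150,205,250)):
    q=P[v0:v1,u0:u1].reshape(-1,3); q=q[(q[:,2]>.125)&(q[:,2]<.16)]; print('jt',q.mean(0))
```

```text
lid 2422 [-0.57310982 -0.03722196  0.45634013] ang 0.521321046163591
top0.npy setter 273 0.543487909850455
ball [ 0.44269232 -0.07854928  0.20942303] 85
top9.npy setter 278 0.5410803177138507
ball [ 0.44253736 -0.07858639  0.20960558] 84
nut [0.54524952 0.16946507] 0.08024781278856032
jt [0.61051778 0.08687874 0.13540205]
jt [0.48062598 0.25060663 0.13574604]
```

The lid reads 0.521 rad and the arm 0.541 rad, and the arm hasn't moved. I'm carrying about 40 N of radial strain, so I'll ease outward and raise the lid slightly.

jog_arm --pt "-1 0 0" --pt "-2 0 0.3" --pt "-3 0 0.6" --pt "-4 0 0.8" --pt "-4 0 0.8" --pt "-4 0 0.8" --pt "-4 0 0.8" --pt "-4 0 0.8" --roll '[0,0,0,0,0,0,0,0]' --gripper '[0,0,0,0,0,0,0,0]'

```text
time_s: 15.1
ee_pos: [0.5076, -0.1987, 0.2088]
tool_rot: [-0.048, 1.572, 0.049]
contact_force: [-8.3, 0.4, -0.8]
gripper_width: 0.115
```

```bash
cat > lid.py <<'E'
from h import *
shift([.507,-.2021,.205],3.6)
a,d=viewer.camera('top'); q=pts('top',d)[172:242,282:325].reshape(-1,3); q=q[(q[:,2]>.1)&(q[:,2]<.19)&(q[:,1]>-.19)&(abs(q[:,2]-(.102+(.626-q[:,0])*.6))<.02)]
for k in range(4):
    A=np.c_[q[:,0],q[:,1],np.ones(len(q))]; s=np.linalg.lstsq(A,q[:,2],rcond=None)[0]; q=q[abs(q[:,2]-A@s)<.006]
print('lid',len(q),np.arctan(np.hypot(s[0],s[1])))
E
python3 lid.py
```

```text
t 15.1 tcp [ 0.5076 -0.1987  0.2088] zdir 3.54 F [-8.3  0.4 -0.8] w 0.115 q [ 0.63  0.29 -0.38  1.8   0.12  1.07  0.27]
shift mm [ 3.8 -3.3 -0.8] roll -0.0592474624207906
lid 2260 0.5447540691512952
```

jog_arm --pt "0 0 0" --pt "0 0 0" --pt "0 0 0" --pt "0 0 0" --pt "0 0 0" --pt "0 0 0" --pt "0 0 0" --pt "0 0 0" --roll '[0,0,0,0,0,0,0,0]' --gripper '[0,0,0,0,0,0,0,0]'

```text
time_s: 15.95
ee_pos: [0.5076, -0.1987, 0.2088]
tool_rot: [-0.048, 1.572, 0.049]
contact_force: [-7.7, -0.7, -1.7]
gripper_width: 0.119
```

```bash
python3 lid.py; python3 -c "
from h import *
print(abs(arm.get_state()['joint_velocities']).max()); print(arm.hand_in())"
```

```text
t 15.95 tcp [ 0.5076 -0.1987  0.2088] zdir 3.54 F [-7.7 -0.7 -1.7] w 0.119 q [ 0.63  0.3  -0.38  1.8   0.12  1.07  0.27]
shift mm [ 3.8 -3.3 -0.8] roll -0.05797063652849799
lid 2257 0.5456259932194225
0.0013326602893629091
the job is handed in; nothing more can be done
None
```

I moved the middle-sized nut from the shut lid to the carving block, then raised the lid by its bar to the setting arm. I handed the job in at about 16 s, still holding the lid; the hand-in reports no verdict.

Last checks:
- **Nut:** it lies flat, with its centre at (0.545, 0.169). That is within about 1 mm of the point half-way between jar and tin.
- **Lid:** it reads 0.546 rad against 0.541 rad for the setting arm, and the robot's joints were still. The fingers hold the bar with a 35 N squeeze.
- **Setting arm, jar and tin:** all are within about 1 mm of where they started.
- **Mallet and remote:** I did not measure these, but they look unmoved in the pictures.

While raising the lid, the force on the wrist briefly reached about 41 N because my path was slightly inside the lid's arc. I eased it to about 8 N before handing in, well under the 120 N wrist limit. The push was through the fingers on the bar, so I do not expect it to count against the 40 N limit on the arm and gripper body.

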